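Send shop air to the tall coupler

TASK

Send compressed air to the tall coupler on the round air selector: with a finger, push the selector's arm round, either way, until it points straight at the tall coupler, and only then push the supply valve's lever from across its pipe until it lies fully in line with it. Only push: the selector arm is merely slipped over its stem and must not be lifted, and the loose things on the bench stay where they are. Finish with the arm still pointing at the coupler, the lever fully open and the robot clear.

Things in the scene. Friction and masses are not known exactly. Their poses are not given: they have to be found in the camera images.
- selector: The air selector's fixed round grey plate, 290 mm across, 20 mm thick, origin at the centre of its underside. Its x axis points at the middle outlet place. A level inlet nipple (28 mm thick, top 26 mm above the bench) sticks out 25 mm beyond its edge to -x. Besides the hub, the outlets and two flat 5 mm bolt heads near the rim, the plate's top is clear.
- hub (a point): Turning axis of the selector arm, at the arm's mid-height, 52 mm above the bench, over the middle of the plate. The steel hub here is 44 mm across; the arm's boss (40 mm across, top at 62 mm, with a cap 24 mm across up to 68 mm) sits on it.
- pointer_mid (a point): Point on the selector arm's centre line, 62 mm out from the axis, 52 mm above the bench. The arm is a level steel bar, 18 mm wide, 20 mm high (42 to 62 mm above the bench; 22 mm free under it), with a pointed end 84 mm from the axis. It turns all the way round about the vertical hub, stiff enough (0.15 N m, some 2.5 N here) to stay where it is left.
- pointer_aim (a point): Imaginary point on the arm's centre line 125 mm out from the axis (41 mm past the arm's tip), 52 mm above the bench: it lies exactly on the vertical axis of an outlet when the arm points straight at that outlet.
- pointer (a joint): Turn of the selector arm in rad, growing anticlockwise seen from above; 0 points at the middle one of the three outlet places, which stand at -0.87, 0 and +0.87 rad; the arm starts somewhere on the side without outlets.
- pointer_lift (a joint): Height in m by which the arm has been lifted on its stem: 0 seated. It can slide up 40 mm; about 5 N lifts it. Past 8 mm the run is failed.
- coupler: The tall coupler: the outlet to be chosen. Brass, 65 mm tall with a thick sleeve 36 mm across high on a narrower neck; tallest of the three. Origin at the centre of its foot, on the plate's top (20 mm above the bench), 125 mm from the hub axis. Top at 85 mm above the bench. Fixed. The three outlets change places between runs.
- plug: Another outlet, closed with a low hexagonal brass plug, 40 mm across and 22 mm tall. Origin at the centre of its foot, 125 mm from the hub axis. Fixed.
- tap: Another outlet, a small brass tap 34 mm tall with a level crossbar 56 mm long. Origin at the centre of its foot, 125 mm from the hub axis. Fixed.
- lever_pivot (a point): Turning axis of the supply valve's lever, at the lever's mid-height (75 mm above the bench). The valve is a fixed brass ball valve in a level steel pipe 220 mm long and 24 mm thick (pipe top 47 mm above the bench; brass body 42 mm thick, top 56 mm; the valve's two clamp blocks, 60 mm wide, have their tops at 50 mm).
- lever_end (a point): Point on the lever's centre line in the middle of its black sleeve, 85 mm from the lever's pivot axis, 75 mm above the bench. The lever is a level flat bar, sleeve 20 mm wide and 14 mm high, ending 118 mm from the axis; it swings level about the vertical axis.
- lever (a joint): Angle of the lever in rad: 0 = shut, across the pipe; grows clockwise seen from above to 1.571 = fully open, in line with the pipe, at a hard stop. Stiff (0.2 N m, some 2.4 N at the sleeve), it stays where it is left. Starts between 0 and 0.25.
- bearing: Bystander, loose steel bearing ring 42 mm across, 15 mm high, origin at the centre of its underside.
- socket: Bystander, loose steel socket 28 mm across, 40 mm tall, origin at the centre of its underside.
- lug_nut: Bystander, loose wheel nut 26 mm across, 26 mm tall, origin at the centre of its underside.
- spray_can: Bystander, loose grey can 64 mm across, 170 mm tall, origin at the centre of its underside.
- parts_cup: Bystander, loose aluminium cup 80 mm across, 60 mm tall, origin at the centre of its underside.
- wrench: Bystander, loose wrench 130 mm long lying flat, origin at its middle.
- pad_box: Bystander, loose cardboard box 70 x 50 x 40 mm, origin at the centre of its underside.
Not all that is in view belongs to the job. Of the things that look like the part that bears lever_pivot, the larger one is meant.

How it is judged:
By the outcome, as a careful person would: the job done as asked, in the order asked, and still so for the second after the job is handed in, with the robot touching nothing.
It also fails if it takes over 64 s, if anything falls off the work surface, if the arm or the gripper's body presses on something with over 40 N, if the wrist force passes 120 N, or if a joint passes its speed limit or range.

ROBOT

A 7-joint arm with a two-finger parallel gripper is mounted at the origin on the work surface. World frame = base frame: x ahead of the robot, y to its left, z up, the work surface at z = 0. Lengths are in mm, angles in rad, forces in N, time in s.
With the tool pointing down it reaches from about 350 to 900 mm from the base axis. Payload 19.9 kg.
Tool frame: the origin (TCP) lies on the centre line of the jaws, within the pads' length; the fingertips stand manip.tcp_to_tips ahead of it and the grasp point (between the pads) lies 2 mm behind it (manip.tcp_to_tips is the distance from the TCP to the fingertips, in mm); z points along the fingers, y is the line along which they close (so a half turn about z gives the same grasp; the last joint's range is limited). The gripper opens to 85 mm and grips with 20 to 120 N. Pads are 22 mm wide; open, the fingers measure 114 mm over their backs; the gripper's body (76 mm by 85 mm) begins 54 mm behind the grasp point. The pads swing forward as they close: fully open they stand 13 mm farther back than shut.
Start: joints at [1.079, 0.417, -0.01, 1.614, 0.005, 1.111, -0.053], TCP at [272.297, -562.545, 248.26] pointing down, gripper open.
Joint ranges: [-2.81, 2.81], [-0.39, 2.02], [-1.27, 1.25], [0.06, 2.57], [-1.19, 4.33], [0.19, 2], [-2.82, 2.82]. Speed limits (rad/s): [1.89, 1.89, 2.39, 2.39, 3.01, 3.01, 3.01].

INTERFACE

Orientations are given as [roll, pitch, yaw] about the fixed x, y, z axes, in that order (R = Rz(yaw) Ry(pitch) Rx(roll)).
In Python, from plant import manip gives the robot as it stands.
- The arm moves only by the tool play_rows, never from a script. Its argument "rows" is a list of rows, each an object of numbers: "rx", "ry", "rz": the turn, a rotation vector about the tool's x, y, z in degrees; "x", "y", "z": the shift along the tool's x, y, z in m; "jaw": the closure, from -1 (fully open) to 1 (shut), so that 0 is half open. In form: [{"rx": .., "ry": .., "rz": .., "x": .., "y": .., "z": .., "jaw": ..}, ...]. A call has 1 to 8 rows; each row shifts and turns the commanded pose from where the row before left it, along the tool's axes as they then stand; what a row does not reach is not made up. A row lasts 1/12 s, in which the tool goes at most 41.7 mm and 7.16 degrees, less where a joint would pass 70% of its speed; a pose out of reach is approached as far as the arm can. A call with a gripper value outside its range is refused whole. The fingers move at their own pace and stop on an object; "grip_force" is the grip in N (left out, the last holds). Time passes only in rows, so rows that do not move let the fingers close. It gives the time, the measured TCP pose, the force, the opening and the grip force at its end, in the units of the state.
- manip.get_obs(): the state, without advancing time (a new reading comes with each control period).
- manip.grab_frame(name): name is "scene" or "top" or "wrist"; returns a dict with "frame" (420x560x3 uint8, blue, green, red), "depth" (420x560 float32, mm along the optical axis (not along the pixel's ray), 0 where there is no reading), "fovy" (degrees; the focal length in pixels is half the picture's height over the tangent of half this angle, whatever the lens; pixels are square), "cx", "cy" (the principal point, pixels), "R" (3x3) and "t" (3): a world point X has camera coordinates R X + t. Camera axes: x right, y down, z forward; pixel columns grow to the right and rows downward; lengths in mm; the calibration is good to about 2 mm. A picture is of the moment at which its call begins.
- manip.close_job(): hands the job in; it is judged then, once.
The state is a dict: "time": time; "joint_positions": joint angles; "qd": joint speeds; "joint_torque": joint torques, N m; "position": TCP position; "eef_rot": TCP orientation; "force": force on the tool from outside, world axes, zero at the start; "torque": the same for the moment, N m; "grip_width": opening from 0.0 (shut) to 1.0 (fully open); "grasp_force": force on a finger pad.
Only numpy, scipy, OpenCV 4.12 (cv2) and the standard library are available. Lean on these libraries where they do the work, as an engineer would, in place of code of your own. Each camera call takes 0.05 s, during which the arm holds its last target. There are 200 camera calls.

## Working session

There is one attempt and no reset: what is moved stays moved. The work goes in short steps, Python scripts to look and compute and a tool call to move; the robot and the scene stay as the last step left them, time stands still between calls to the robot, and variables do not carry over. Pictures are saved under pics/ and viewed, at most 10 in all, crops included, and the job is handed in when it is done.

Besides the shell and the picture viewer there is one more tool, called after "Emit:" as name(argument=value, ...) on one line, values as JSON. play_rows: Moves the arm, as the interface text tells. Its arguments: {"type":"object","properties":{"rows":{"type":"array","items":{"type":"object","properties":{"rx":{"type":"number"},"ry":{"type":"number"},"rz":{"type":"number"},"x":{"type":"number"},"y":{"type":"number"},"z":{"type":"number"},"jaw":{"type":"number"}}}},"grip_force":{"type":"number"}},"required":["rows"]}

```bash
mkdir -p pics; python3 - <<'E'
from plant import manip
import cv2,numpy as np
print(manip.tcp_to_tips, manip.get_obs())
for n in("top","scene"):
    f=manip.grab_frame(n); cv2.imwrite(f"pics/{n}0.png",f["frame"]); np.savez(f"{n}0.npz",**f)
    print(n,f["fovy"],f["cx"],f["cy"],f["R"].tolist(),f["t"])
E
```

```text
17.0 {'time': 0.0, 'joint_positions': array([ 1.07849495,  0.41797881, -0.01030973,  1.61418118,  0.00470975,
        1.11069851, -0.05298651]), 'qd': array([-0.00216963, -0.00170261, -0.00188592,  0.00030552, -0.00196313,
        0.00068953,  0.00127759]), 'joint_torque': array([ 6.16367724e-04, -8.64443922e+01,  6.77925088e-01, -4.34907854e+01,
        1.89151423e-02,  7.50755193e-03, -1.99658939e-05]), 'position': array([ 272.15300277, -562.26688335,  247.6542675 ]), 'eef_rot': array([-3.14035434e+00,  9.82948982e-05,  4.50833686e-01]), 'force': array([-0.12833815,  0.59134545,  0.3851107 ]), 'torque': array([-0.00691783, -0.01115788, -0.00248001]), 'grasp_force': 0.0, 'grip_width': 0.9983091849234301}
top 55.86312781115099 281.54970041184544 214.64094962833832 [[0.02880371088084841, -0.999585061707859, 0.00022505552256768408], [-0.9863958970597183, -0.02846010898592702, -0.16190477590319258], [0.16184400051668996, 0.004441464511272697, -0.9868063603816853]] [  -8.42806363  509.74335896 1198.57091188]
scene 49.79816679711732 272.38807885753107 207.27047238167063 [[-0.886051178074588, 0.46351970001210724, 0.00792448946751274], [0.37822611098239034, 0.7326794116335497, -0.5657966849845022], [-0.26806401997241464, -0.4983275704483964, -0.8245067093282062]] [ 471.81192412 -166.47551576 1415.20737942]
```

View pics/top0.png

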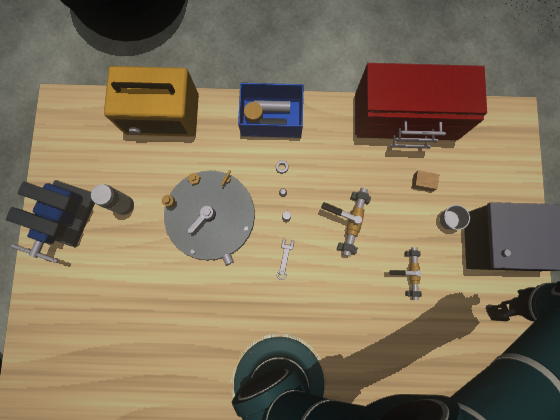

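View pics/scene0.png

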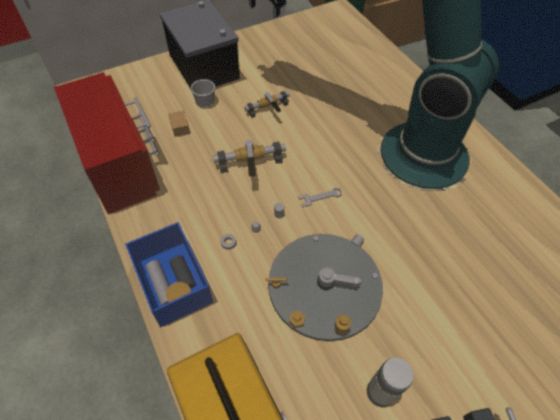

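The top view shows the selector plate at about (210,215), with the tall coupler at (168,201), plug at (195,179), tap at (227,178) and the arm pointing to (190,232). The larger valve is at (354,220) with its lever end at (325,207). The can is at (110,198).

```bash
cat > h.py <<'E'
import cv2,numpy as np
def load(n): return dict(np.load(n+".npz"))
def foc(f): return 210/np.tan(np.radians(f["fovy"])/2)
def ray(f,u,v,z):
    d=f["R"].T@np.array([(u-f["cx"])/foc(f),(v-f["cy"])/foc(f),1]); c=-f["R"].T@f["t"]
    return (c+d*(z-c[2])/d[2])
def proj(f,X):
    p=f["R"]@np.array(X,float)+f["t"]; return np.array([f["cx"],f["cy"]])+foc(f)*p[:2]/p[2]
def cloud(f):
    v,u=np.mgrid[:420,:560]; d=f["depth"]
    P=np.stack([(u-f["cx"])/foc(f)*d,(v-f["cy"])/foc(f)*d,d],-1)
    return (P-f["t"])@f["R"]
E
python3 - <<'E'
from h import *
f=load("top0"); P=cloud(f); f2=load("scene0")
for n,g,c in(("t",f,(150,150,390,300)),):
    a=g["frame"][c[1]:c[3],c[0]:c[2]]; cv2.imwrite("pics/crop_t.png",cv2.resize(a,None,fx=3.3,fy=3.3,interpolation=cv2.INTER_CUBIC))
v,u=np.mgrid[:420,:560]
Z=P[...,2]
print("bench z",np.median(Z[280:320,100:200]),"plate",np.median(Z[240:250,205:215]))
def reg(u0,u1,v0,v1,lo,hi):
    m=(u>=u0)&(u<u1)&(v>=v0)&(v<v1)&(Z>lo)&(Z<hi); return P[m]
pl=reg(155,262,165,265,14,26); (c,r)=cv2.minEnclosingCircle(pl[:,:2].astype(np.float32)); print("plate",c,r)
for nm,b in dict(coupler=(160,178,190,212,70,95),plug=(185,203,170,190,34,50),tap=(218,238,165,190,45,65),arm=(180,220,200,240,52,72),lever=(315,365,195,232,66,86),pipe=(335,375,180,262,25,60)).items():
    q=reg(*b); 
    if len(q)<5: print(nm,len(q)); continue
    vx=cv2.fitLine(q[:,:2].astype(np.float32),cv2.DIST_HUBER,0,.1,.1).ravel()
    print(nm,len(q),q.mean(0).round(1),q.min(0).round(),q.max(0).round(),vx.round(3))
E
```

```text
bench z -0.5872334247922424 plate 19.629196905803212
plate (498.1951599121094, 232.46405029296875) 157.2753143310547
coupler 76 [539.5 358.1  78.3] [524. 344.  70.] [556. 375.  90.] [9.86000e-01 1.66000e-01 5.39032e+02 3.57179e+02]
plug 47 [623.4 291.6  38.4] [605. 276.  34.] [638. 309.  47.] [ 5.03000e-01 -8.65000e-01  6.23889e+02  2.91573e+02]
tap 46 [622.5 186.2  52. ] [601. 173.  47.] [647. 200.  56.] [ 8.99000e-01 -4.39000e-01  6.22929e+02  1.85825e+02]
arm 268 [489.5 252.8  62.1] [444. 219.  52.] [527. 292.  72.] [  0.775  -0.632 484.537 256.616]
lever 270 [ 515.3 -174.    80.1] [ 484. -235.   71.] [ 547. -113.   86.] [ 3.67000e-01  9.30000e-01  5.14367e+02 -1.75085e+02]
pipe 682 [ 492.2 -221.7   46.7] [ 388. -271.   25.] [ 604. -173.   59.] [ 9.68000e-01 -2.51000e-01  4.93648e+02 -2.21943e+02]
```

View pics/crop_t.png

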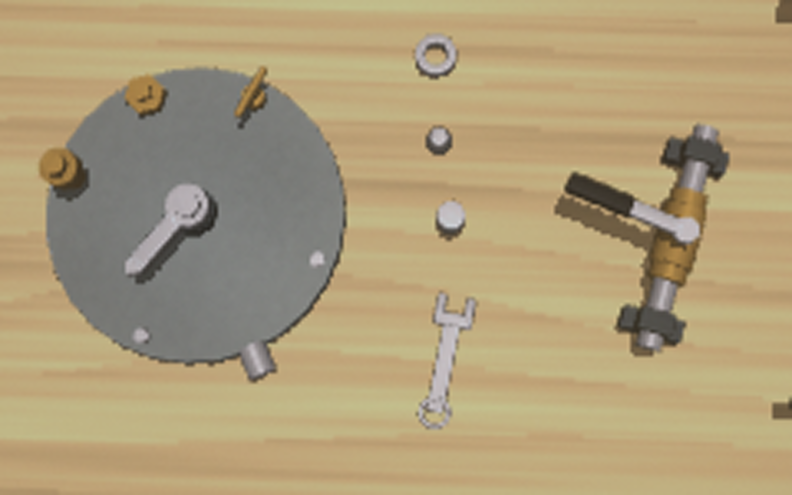

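The crop (3.3x, offset 150,150) shows the cap at (188,204), the coupler top near (58,164), the arm tip at (130,270), the lever pivot at (687,230) and the sleeve end at (570,183).

```bash
cat >> h.py <<'E'
def circ(f,box,z,zr,):
    """min-rect style centre of depth-selected top surface, via rays on plane z"""
    P=cloud(f); u0,u1,v0,v1=box; Z=P[v0:v1,u0:u1,2]; m=((Z>zr[0])&(Z<zr[1])).astype(np.uint8)
    v,u=np.nonzero(m); return ray(f,u.mean()+u0,v.mean()+v0,z),len(u)
E
python3 - <<'E'
from h import *
from scipy.optimize import least_squares
f=load("top0"); g=load("scene0")
# plate outline: fit circle to rays at z=20 from grey mask
for n,im,b in(("top",f,(155,262,165,270)),("scene",g,(260,390,228,342))):
    P=cloud(im);u0,u1,v0,v1=b; Z=P[v0:v1,u0:u1,2]
    m=((Z>12)).astype(np.uint8); m=cv2.morphologyEx(m,cv2.MORPH_OPEN,np.ones((25,25),np.uint8))
    c=max(cv2.findContours(m,0,cv2.CHAIN_APPROX_NONE)[0],key=len)[:,0]
    Q=np.array([ray(im,u+u0,v+v0,20)[:2] for u,v in c])
    s=least_squares(lambda p:np.hypot(*(Q-p[:2]).T)-p[2],[500,240,145],loss="soft_l1",f_scale=2); print(n,"plate",s.x)
S=lambda u,v:(150+u/3.3,150+v/3.3)
print("cap",ray(f,*S(188,204),68), circ(f,(195,220,200,225),68,(65,72)))
print("coupler",circ(f,(160,180,190,212),85,(81,90)))
print("plug",circ(f,(185,205,170,190),42,(39,47)),"tap",circ(f,(215,240,165,190),54,(50,60)))
print("tip",ray(f,*S(129,271),62))
print("pivot",ray(f,*S(687,230),80),"lev end",ray(f,*S(570,183),82))
# scene: from picture: cap, coupler top
print("scene cap",ray(g,326,276,68),"coupler",circ(g,(330,360,310,340),85,(80,92)),circ(g,(310,345,262,292),68,(65,74)))
# clear heights: can
P=cloud(f); m=P[150:230,80:140]; q=m[m[...,2]>150]; print("can",q.mean(0))
E
```

```text
top plate [525.89300928 232.28659128 124.74809323]
scene plate [508.16553122 240.58820594 143.10612859]
cap [507.60719572 235.01384508  68.        ] (array([506.95852778, 240.04032343,  68.        ]), 50)
coupler (array([540.73034105, 359.44803732,  85.        ]), 35)
plug (array([621.42752243, 290.72396881,  42.        ]), 19) tap (array([622.49552873, 185.62446534,  54.        ]), 35)
tip [444.1539457  287.07262777  62.        ]
pivot [ 494.65618452 -226.16431564   80.        ] lev end [ 535.02658736 -118.18566206   82.        ]
scene cap [513.06358318 243.04634724  68.        ] coupler (array([539.84231138, 360.95255312,  85.        ]), 65) (array([507.19802859, 239.96620515,  68.        ]), 71)
can [521.24818358 488.91684749 221.13666369]
```

```bash
cat > go.py <<'E'
import sys,numpy as np
from plant import manip
from scipy.linalg import fractional_matrix_power as fp
from scipy.spatial.transform import Rotation as R
def M(p,yaw):
    T=np.eye(4);T[:3,:3]=R.from_euler("xyz",[np.pi,0,yaw]).as_matrix();T[:3,3]=p;return T
x,y,z,yaw,n=map(float,sys.argv[1:]); o=manip.get_obs()
A=np.eye(4);A[:3,:3]=R.from_euler("xyz",o["eef_rot"]).as_matrix();A[:3,3]=o["position"]
T=np.real(fp(np.linalg.inv(A)@M([x,y,z],np.radians(yaw)),1/n))
print("t",round(o["time"],2),"pos",o["position"].round(1),"rpy",np.degrees(o["eef_rot"]).round(1),"F",o["force"].round(1),"w",round(o["grip_width"],2))
print("per row x,y,z m",(T[:3,3]/1000).round(4),"r deg",R.from_matrix(T[:3,:3]).as_rotvec(degrees=True).round(2))
E
python3 go.py 430 -200 247 65 14
python3 - <<'E'
from h import *
f=load("top0");P=cloud(f)
print(P[210:250,490:540,2].max(), P[205:270,470:555][...,:2].reshape(-1,2).max(0))
print(ray(f,104,194,170),proj(f,[530,430,170]), P[185:205,95:115,2].max())
E
```

```text
t 0.1 pos [ 272.2 -562.3  247.7] rpy [-179.9    0.    25.8] F [-0.9  0.9  0.5] w 1.0
per row x,y,z m [ 0.0266 -0.011   0.0001] r deg [-0.  -0.  -2.8]
1265.289180290619 [568.16290519   0.75937488]
[533.32299195 508.95202224 170.        ] [131.77263713 195.94008267] 1265.289180290619
```

Emit:
play_rows(rows=[{"x": 0.0266, "y": -0.011, "rz": -2.8, "jaw": 1}, {"x": 0.0266, "y": -0.011, "rz": -2.8, "jaw": 1}, {"x": 0.0266, "y": -0.011, "rz": -2.8, "jaw": 1}, {"x": 0.0266, "y": -0.011, "rz": -2.8, "jaw": 1}, {"x": 0.0266, "y": -0.011, "rz": -2.8, "jaw": 1}, {"x": 0.0266, "y": -0.011, "rz": -2.8, "jaw": 1}, {"x": 0.0266, "y": -0.011, "rz": -2.8, "jaw": 1}])

```text
schema error: expected keys rx, ry, rz, x, y, z, jaw
```

Emit:
play_rows(rows=[{"x": 0.0266, "y": -0.011, "rz": -2.8, "jaw": 1}, {"x": 0.0266, "y": -0.011, "rz": -2.8, "jaw": 1}, {"x": 0.0266, "y": -0.011, "rz": -2.8, "jaw": 1}, {"x": 0.0266, "y": -0.011, "rz": -2.8, "jaw": 1}, {"x": 0.0266, "y": -0.011, "rz": -2.8, "jaw": 1}, {"x": 0.0266, "y": -0.011, "rz": -2.8, "jaw": 1}, {"x": 0.0266, "y": -0.011, "rz": -2.8, "jaw": 1}])

```text
schema error: expected keys rx, ry, rz, x, y, z, jaw
```

```bash
python3 go.py 436 252 160 140 14
```

```text
t 0.1 pos [ 272.2 -562.3  247.7] rpy [-179.9    0.    25.8] F [-0.9  0.9  0.5] w 1.0
per row x,y,z m [0.0704 0.0003 0.0063] r deg [-0.   -0.   -8.15]
```

All keys are required.

Emit:
play_rows(rows=[{"rx": 0, "ry": 0, "rz": -2.8, "x": 0.0266, "y": -0.011, "z": 0, "jaw": 1}, {"rx": 0, "ry": 0, "rz": -2.8, "x": 0.0266, "y": -0.011, "z": 0, "jaw": 1}, {"rx": 0, "ry": 0, "rz": -2.8, "x": 0.0266, "y": -0.011, "z": 0, "jaw": 1}, {"rx": 0, "ry": 0, "rz": -2.8, "x": 0.0266, "y": -0.011, "z": 0, "jaw": 1}, {"rx": 0, "ry": 0, "rz": -2.8, "x": 0.0266, "y": -0.011, "z": 0, "jaw": 1}, {"rx": 0, "ry": 0, "rz": -2.8, "x": 0.0266, "y": -0.011, "z": 0, "jaw": 1}, {"rx": 0, "ry": 0, "rz": -2.8, "x": 0.0266, "y": -0.011, "z": 0, "jaw": 1}])

```text
time: 0.68
position: [383.0, -393.5, 248.0]
eef_rot: [-3.141, 0.0, 0.795]
force: [0.1, -1.3, 0.2]
grip_width: 0.004
grasp_force: 0.0
```

Emit:
play_rows(rows=[{"rx": 0, "ry": 0, "rz": -2.8, "x": 0.0266, "y": -0.011, "z": 0, "jaw": 1}, {"rx": 0, "ry": 0, "rz": -2.8, "x": 0.0266, "y": -0.011, "z": 0, "jaw": 1}, {"rx": 0, "ry": 0, "rz": -2.8, "x": 0.0266, "y": -0.011, "z": 0, "jaw": 1}, {"rx": 0, "ry": 0, "rz": -2.8, "x": 0.0266, "y": -0.011, "z": 0, "jaw": 1}, {"rx": 0, "ry": 0, "rz": -2.8, "x": 0.0266, "y": -0.011, "z": 0, "jaw": 1}, {"rx": 0, "ry": 0, "rz": -2.8, "x": 0.0266, "y": -0.011, "z": 0, "jaw": 1}, {"rx": 0, "ry": 0, "rz": -2.8, "x": 0.0266, "y": -0.011, "z": 0, "jaw": 1}])

```text
time: 1.27
position: [429.9, -198.7, 248.1]
eef_rot: [-3.141, 0.0, 1.137]
force: [0.6, 0.9, -0.1]
grip_width: -0.001
grasp_force: 0.0
```

```bash
python3 go.py 436 252 160 140 16
```

```text
t 1.27 pos [ 429.9 -198.7  248.1] rpy [-180.     0.    65.2] F [ 0.6  0.9 -0.1] w -0.0
per row x,y,z m [0.0297 0.0058 0.0055] r deg [-0.   -0.   -4.68]
```

Emit:
play_rows(rows=[{"rx": 0, "ry": 0, "rz": -4.68, "x": 0.0297, "y": 0.0058, "z": 0.0055, "jaw": 1}, {"rx": 0, "ry": 0, "rz": -4.68, "x": 0.0297, "y": 0.0058, "z": 0.0055, "jaw": 1}, {"rx": 0, "ry": 0, "rz": -4.68, "x": 0.0297, "y": 0.0058, "z": 0.0055, "jaw": 1}, {"rx": 0, "ry": 0, "rz": -4.68, "x": 0.0297, "y": 0.0058, "z": 0.0055, "jaw": 1}, {"rx": 0, "ry": 0, "rz": -4.68, "x": 0.0297, "y": 0.0058, "z": 0.0055, "jaw": 1}, {"rx": 0, "ry": 0, "rz": -4.68, "x": 0.0297, "y": 0.0058, "z": 0.0055, "jaw": 1}, {"rx": 0, "ry": 0, "rz": -4.68, "x": 0.0297, "y": 0.0058, "z": 0.0055, "jaw": 1}, {"rx": 0, "ry": 0, "rz": -4.68, "x": 0.0297, "y": 0.0058, "z": 0.0055, "jaw": 1}])

```text
time: 1.93
position: [510.0, 25.3, 203.9]
eef_rot: [-3.141, -0.0, 1.792]
force: [1.2, 0.2, -0.5]
grip_width: 0.004
grasp_force: 0.0
```

Emit:
play_rows(rows=[{"rx": 0, "ry": 0, "rz": -4.68, "x": 0.0297, "y": 0.0058, "z": 0.0055, "jaw": 1}, {"rx": 0, "ry": 0, "rz": -4.68, "x": 0.0297, "y": 0.0058, "z": 0.0055, "jaw": 1}, {"rx": 0, "ry": 0, "rz": -4.68, "x": 0.0297, "y": 0.0058, "z": 0.0055, "jaw": 1}, {"rx": 0, "ry": 0, "rz": -4.68, "x": 0.0297, "y": 0.0058, "z": 0.0055, "jaw": 1}, {"rx": 0, "ry": 0, "rz": -4.68, "x": 0.0297, "y": 0.0058, "z": 0.0055, "jaw": 1}, {"rx": 0, "ry": 0, "rz": -4.68, "x": 0.0297, "y": 0.0058, "z": 0.0055, "jaw": 1}, {"rx": 0, "ry": 0, "rz": -4.68, "x": 0.0297, "y": 0.0058, "z": 0.0055, "jaw": 1}, {"rx": 0, "ry": 0, "rz": -4.68, "x": 0.0297, "y": 0.0058, "z": 0.0055, "jaw": 1}])

```text
time: 2.6
position: [436.4, 251.6, 159.9]
eef_rot: [-3.142, -0.0, 2.446]
force: [-0.1, -0.4, 0.5]
grip_width: 0.004
grasp_force: 0.0
```

```bash
python3 go.py 436 252 56 140 5; python3 - <<'E'
from plant import manip
import cv2,numpy as np
f=manip.grab_frame("wrist"); cv2.imwrite("pics/w1.png",f["frame"]); np.savez("w1.npz",**f)
E
```

```text
t 2.6 pos [436.4 251.6 159.9] rpy [-180.    -0.   140.1] F [-0.1 -0.4  0.5] w 0.0
per row x,y,z m [0.0001 0.     0.0208] r deg [-0.   -0.    0.03]
```

View pics/w1.png

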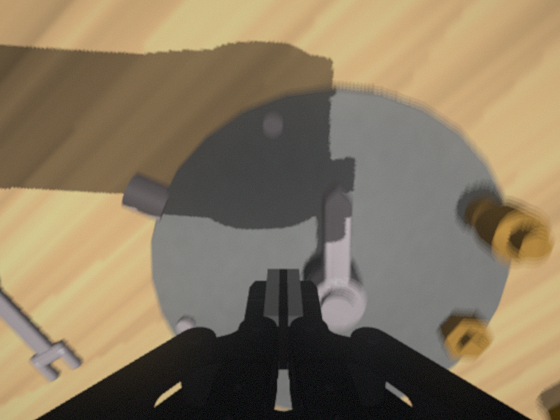

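The wrist view shows the arm nearly parallel to tool x, with its cap at (343,300) and tip at (338,188). It lies to the right of the fingers (tool +y), which are clear of it.

```bash
python3 - <<'E'
from h import *
f=load("w1")
h=ray(f,343,298,68);t=ray(f,338,188,62);c=ray(f,530,240,85)
print(h,t,np.degrees(np.arctan2(*(t-h)[1::-1])),c,"tips at",proj(f,[436.4,251.6,143]))
E
```

```text
[502.91544282 250.55401754  68.        ] [441.19900159 294.15477582  62.        ] 144.75997551763155 [532.39989987 363.18829413  85.        ] tips at [280.58369713 287.24110292]
```

Emit:
play_rows(rows=[{"rx": 0, "ry": 0, "rz": 0, "x": 0, "y": 0, "z": 0.026, "jaw": 1}, {"rx": 0, "ry": 0, "rz": 0, "x": 0, "y": 0, "z": 0.026, "jaw": 1}, {"rx": 0, "ry": 0, "rz": 0, "x": 0, "y": 0, "z": 0.026, "jaw": 1}, {"rx": 0, "ry": 0, "rz": 0, "x": 0, "y": 0, "z": 0.026, "jaw": 1}])

```text
time: 2.98
position: [437.0, 250.2, 55.0]
eef_rot: [-3.141, -0.0, 2.442]
force: [0.7, 1.1, 0.6]
grip_width: 0.0
grasp_force: 0.0
```

Emit:
play_rows(rows=[{"rx": 0, "ry": 0, "rz": 0, "x": 0, "y": 0.005, "z": 0, "jaw": 1}, {"rx": 0, "ry": 0, "rz": 0, "x": 0, "y": 0.005, "z": 0, "jaw": 1}])

```text
time: 3.15
position: [443.2, 258.2, 56.0]
eef_rot: [-3.14, -0.001, 2.442]
force: [0.8, -0.0, 0.2]
grip_width: -0.0
grasp_force: 0.0
```

```bash
python3 go.py 491.2 304.8 55 80 16
```

```text
t 3.15 pos [443.2 258.2  56. ] rpy [-1.799e+02 -1.000e-01  1.399e+02] F [ 0.8 -0.   0.2] w -0.0
per row x,y,z m [0.0017 0.004  0.0001] r deg [-0.01 -0.    3.75]
```

Emit:
play_rows(rows=[{"rx": 0, "ry": 0, "rz": 3.75, "x": 0.0017, "y": 0.004, "z": 0, "jaw": 1}, {"rx": 0, "ry": 0, "rz": 3.75, "x": 0.0017, "y": 0.004, "z": 0, "jaw": 1}, {"rx": 0, "ry": 0, "rz": 3.75, "x": 0.0017, "y": 0.004, "z": 0, "jaw": 1}, {"rx": 0, "ry": 0, "rz": 3.75, "x": 0.0017, "y": 0.004, "z": 0, "jaw": 1}, {"rx": 0, "ry": 0, "rz": 3.75, "x": 0.0017, "y": 0.004, "z": 0, "jaw": 1}, {"rx": 0, "ry": 0, "rz": 3.75, "x": 0.0017, "y": 0.004, "z": 0, "jaw": 1}, {"rx": 0, "ry": 0, "rz": 3.75, "x": 0.0017, "y": 0.004, "z": 0, "jaw": 1}, {"rx": 0, "ry": 0, "rz": 3.75, "x": 0.0017, "y": 0.004, "z": 0, "jaw": 1}])

```text
time: 3.82
position: [461.6, 288.5, 58.2]
eef_rot: [3.14, -0.0, 1.915]
force: [-2.2, -2.0, -1.8]
grip_width: -0.0
grasp_force: 1.2
```

```bash
python3 go.py 491.2 304.8 55 80 8
```

```text
t 3.82 pos [461.6 288.5  58.2] rpy [179.9  -0.  109.7] F [-2.2 -2.  -1.8] w -0.0
per row x,y,z m [0.0016 0.004  0.0004] r deg [ 0.01 -0.    3.71]
```

Emit:
play_rows(rows=[{"rx": 0, "ry": 0, "rz": 3.7, "x": 0.0016, "y": 0.004, "z": 0.0003, "jaw": 1}, {"rx": 0, "ry": 0, "rz": 3.7, "x": 0.0016, "y": 0.004, "z": 0.0003, "jaw": 1}, {"rx": 0, "ry": 0, "rz": 3.7, "x": 0.0016, "y": 0.004, "z": 0.0003, "jaw": 1}, {"rx": 0, "ry": 0, "rz": 3.7, "x": 0.0016, "y": 0.004, "z": 0.0003, "jaw": 1}, {"rx": 0, "ry": 0, "rz": 3.7, "x": 0.0016, "y": 0.004, "z": 0.0003, "jaw": 1}, {"rx": 0, "ry": 0, "rz": 3.7, "x": 0.0016, "y": 0.004, "z": 0.0003, "jaw": 1}, {"rx": 0, "ry": 0, "rz": 3.7, "x": 0.0016, "y": 0.004, "z": 0.0003, "jaw": 1}])

```text
time: 4.4
position: [487.4, 304.4, 56.5]
eef_rot: [3.141, -0.002, 1.463]
force: [-2.8, -0.6, 2.2]
grip_width: 0.002
grasp_force: 1.4
```

```bash
python3 go.py 491.2 304.8 55 80 4;  python3 - <<'E'
from plant import manip
import cv2,numpy as np
f=manip.grab_frame("top"); np.savez("top1.npz",**f);g=manip.grab_frame("scene"); np.savez("scene1.npz",**g)
a=cv2.resize(f["frame"][150:270,150:270],(396,396),interpolation=cv2.INTER_CUBIC);b=cv2.resize(g["frame"][225:345,260:390],(396,396),interpolation=cv2.INTER_CUBIC)
cv2.imwrite("pics/c1.png",np.hstack([a,b]))
E
```

```text
t 4.4 pos [487.4 304.4  56.5] rpy [ 1.80e+02 -1.00e-01  8.39e+01] F [-2.8 -0.6  2.2] w 0.0
per row x,y,z m [0.0002 0.0009 0.0004] r deg [ 0.01 -0.03  0.96]
```

View pics/c1.png

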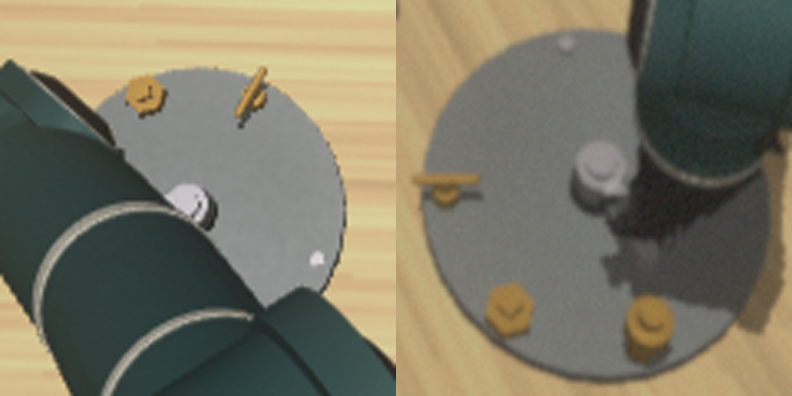

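The arm is mostly hidden behind the robot in both views. I'll push a bit more, then back off and check with the wrist camera.

Emit:
play_rows(rows=[{"rx": 0, "ry": 0, "rz": 2, "x": 0.0009, "y": 0.0022, "z": 0.0003, "jaw": 1}, {"rx": 0, "ry": 0, "rz": 2, "x": 0.0009, "y": 0.0022, "z": 0.0003, "jaw": 1}, {"rx": 0, "ry": 0, "rz": 2, "x": 0.0009, "y": 0.0022, "z": 0, "jaw": 1}, {"rx": 0, "ry": 0, "rz": 2, "x": 0.0009, "y": 0.0022, "z": 0, "jaw": 1}, {"rx": 0, "ry": 0, "rz": 0, "x": 0, "y": 0, "z": 0, "jaw": 1}])

```text
time: 4.92
position: [496.3, 306.0, 54.9]
eef_rot: [3.141, -0.002, 1.327]
force: [-1.2, 0.0, 0.6]
grip_width: -0.002
grasp_force: 0.5
```

Emit:
play_rows(rows=[{"rx": 0, "ry": 0, "rz": 0, "x": 0, "y": -0.01, "z": 0, "jaw": 1}, {"rx": 0, "ry": 0, "rz": 0, "x": 0, "y": -0.02, "z": 0, "jaw": 1}, {"rx": 0, "ry": 0, "rz": 0, "x": -0.015, "y": -0.02, "z": -0.02, "jaw": 1}, {"rx": 0, "ry": 0, "rz": 0, "x": -0.015, "y": -0.01, "z": -0.03, "jaw": 1}, {"rx": 0, "ry": 0, "rz": 0, "x": -0.015, "y": 0, "z": -0.03, "jaw": 1}, {"rx": 0, "ry": 0, "rz": 0, "x": -0.015, "y": 0, "z": -0.03, "jaw": 1}])

```text
time: 5.42
position: [421.3, 261.3, 164.9]
eef_rot: [-3.141, 0.0, 1.331]
force: [0.9, -0.3, 0.2]
grip_width: -0.0
grasp_force: 0.0
```

```bash
python3 go.py 470 270 165 76 4;  python3 - <<'E'
from plant import manip
import cv2,numpy as np
f=manip.grab_frame("wrist"); np.savez("w2.npz",**f);cv2.imwrite("pics/w2.png",f["frame"])
E
```

```text
t 5.42 pos [421.3 261.3 164.9] rpy [-180.     0.    76.3] F [ 0.9 -0.3  0.2] w -0.0
per row x,y,z m [ 0.005   0.0113 -0.    ] r deg [-0.    0.01  0.07]
```

View pics/w2.png

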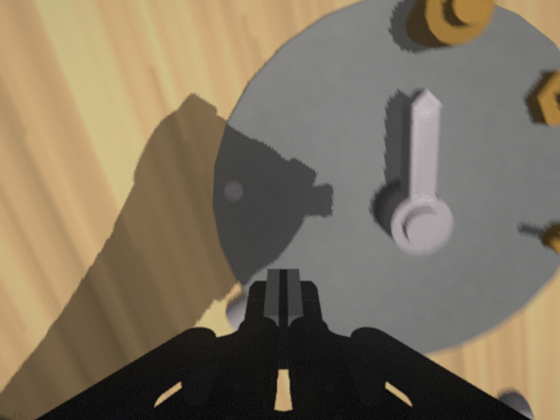

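The arm tip is at (427,91), the boss at (422,224), and the coupler at (455,10) is cut off at the top edge. I'll shift for a full view.

Emit:
play_rows(rows=[{"rx": 0, "ry": 0, "rz": 0, "x": 0.015, "y": 0, "z": -0.02, "jaw": 1}, {"rx": 0, "ry": 0, "rz": 0, "x": 0.015, "y": 0, "z": -0.02, "jaw": 1}, {"rx": 0, "ry": 0, "rz": 0, "x": 0, "y": 0, "z": 0, "jaw": 1}, {"rx": 0, "ry": 0, "rz": 0, "x": 0, "y": 0, "z": 0, "jaw": 1}])

```text
time: 5.8
position: [430.1, 291.4, 204.6]
eef_rot: [3.14, -0.001, 1.33]
force: [-0.0, -0.7, 0.4]
grip_width: 0.002
grasp_force: 0.0
```

```bash
python3 - <<'E'
from plant import manip
import cv2,numpy as np
f=manip.grab_frame("wrist"); np.savez("w3.npz",**f);cv2.imwrite("pics/w3.png",cv2.resize(f["frame"][0:300,300:560],None,fx=2,fy=2,interpolation=cv2.INTER_CUBIC))
E
```

```text
(no output)
```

View pics/w3.png

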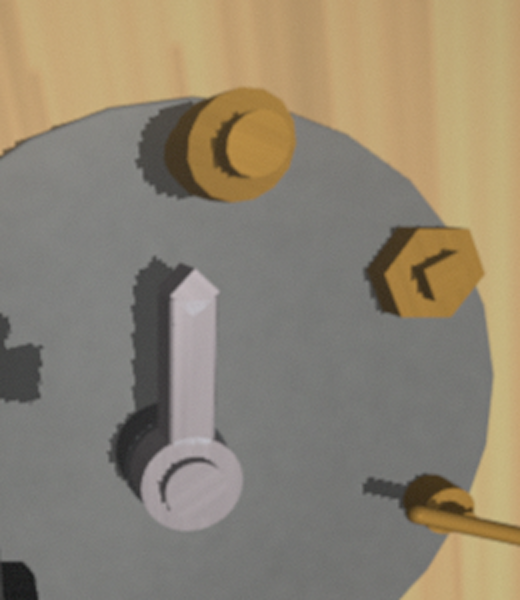

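The full-view crop (2x, x offset 300) shows the boss centre at (192,482), the arm's front-end centre at (194.5,285) and the coupler's top nub at (261,143).

```bash
python3 - <<'E'
from h import *
f=load("w3"); S=lambda u,v:(300+u/2,v/2)
h=ray(f,*S(192,482),62);cap=ray(f,*S(199,488),68);e=ray(f,*S(194.3,285),62);t=ray(f,*S(195.5,268),62)
a=lambda p,q:np.degrees(np.arctan2(*(p-q)[1::-1]))
print("hub",h,"cap",cap,"arm",a(e,h),a(t,h),np.hypot(*(t-h)[:2]))
c=ray(f,*S(261,143),85); print("coupler",c,a(c,h),a(c,cap),np.hypot(*(c-h)[:2]))
# depth-based
P=cloud(f);Z=P[...,2];print("depth ok",(f["depth"]>0).mean())
p=P[30:120,375:455].reshape(-1,3);q=p[p[:,2]>82]; print("coupler depth top",q.mean(0),len(q))
b=P[120:220,380:412].reshape(-1,3); b=b[(b[:,2]>57)&(b[:,2]<65)]; print("arm line",cv2.fitLine(b[:,:2].astype(np.float32),2,0,.1,.1).ravel(),len(b))
d=cv2.fitLine(b[:,:2].astype(np.float32),2,0,.1,.1).ravel(); print(np.degrees(np.arctan2(d[1],d[0])))
# hex plug and tap check
pl=ray(f,*S(434,273),42); print("plug",pl,a(pl,h))
E
```

```text
hub [509.97387259 240.49765477  62.        ] cap [510.90160847 240.28591116  68.        ] arm 81.11246333090746 80.86631334406134 83.43963523985504
coupler [542.27908022 360.36087309  85.        ] 74.91620698922085 75.3551961229671 124.14031393934881
depth ok 0.9958333333333333
coupler depth top [537.14274405 361.23408392  94.61319713] 936
arm line [1.5629649e-01 9.8771018e-01 5.1628967e+02 2.9052158e+02] 2022
81.007996
plug [618.03466506 295.19944562  42.        ] 26.849131251422538
```

```bash
python3 go.py 476 317 56 70 6
```

```text
t 5.85 pos [429.8 290.5 203.6] rpy [180.   -0.   76.1] F [ 0.  -0.9 -0.1] w 0.0
per row x,y,z m [0.0064 0.0061 0.0246] r deg [ 0.   -0.    1.02]
```

Emit:
play_rows(rows=[{"rx": 0, "ry": 0, "rz": 1, "x": 0.0064, "y": 0.0061, "z": 0.0246, "jaw": 1}, {"rx": 0, "ry": 0, "rz": 1, "x": 0.0064, "y": 0.0061, "z": 0.0246, "jaw": 1}, {"rx": 0, "ry": 0, "rz": 1, "x": 0.0064, "y": 0.0061, "z": 0.0246, "jaw": 1}, {"rx": 0, "ry": 0, "rz": 1, "x": 0.0064, "y": 0.0061, "z": 0.0246, "jaw": 1}, {"rx": 0, "ry": 0, "rz": 1, "x": 0.0064, "y": 0.0061, "z": 0.0246, "jaw": 1}, {"rx": 0, "ry": 0, "rz": 1, "x": 0.0064, "y": 0.0061, "z": 0.0246, "jaw": 1}, {"rx": 0, "ry": 0, "rz": 0, "x": 0, "y": 0, "z": 0, "jaw": 1}])

```text
time: 6.43
position: [474.7, 315.4, 51.1]
eef_rot: [-3.137, 0.005, 1.222]
force: [-1.4, -0.0, -0.1]
grip_width: -0.002
grasp_force: 0.0
```

```bash
python3 go.py 503.5 306.9 55 69.8 8
```

```text
t 6.43 pos [474.7 315.4  51.1] rpy [-179.8    0.3   70. ] F [-1.4 -0.  -0.1] w -0.0
per row x,y,z m [ 0.0002  0.0037 -0.0005] r deg [-0.03  0.04  0.02]
```

Emit:
play_rows(rows=[{"rx": 0, "ry": 0, "rz": 0, "x": 0.0002, "y": 0.0037, "z": 0, "jaw": 1}, {"rx": 0, "ry": 0, "rz": 0, "x": 0.0002, "y": 0.0037, "z": 0, "jaw": 1}, {"rx": 0, "ry": 0, "rz": 0, "x": 0.0002, "y": 0.0037, "z": 0, "jaw": 1}, {"rx": 0, "ry": 0, "rz": 0, "x": 0.0002, "y": 0.0037, "z": 0, "jaw": 1}, {"rx": 0, "ry": 0, "rz": 0, "x": 0.0002, "y": 0.0037, "z": 0, "jaw": 1}, {"rx": 0, "ry": 0, "rz": 0, "x": 0.0002, "y": 0.0037, "z": 0, "jaw": 1}, {"rx": 0, "ry": 0, "rz": 0, "x": 0.0002, "y": 0.0037, "z": 0, "jaw": 1}])

```text
time: 7.02
position: [501.4, 309.6, 56.4]
eef_rot: [-3.142, -0.001, 1.222]
force: [-2.7, 3.1, 0.4]
grip_width: 0.0
grasp_force: 1.4
```

```bash
python3 go.py 503.5 306.9 55 69.8 3
```

```text
t 7.02 pos [501.4 309.6  56.4] rpy [-180.   -0.   70.] F [-2.7  3.1  0.4] w 0.0
per row x,y,z m [-0.0006  0.001   0.0005] r deg [-0.   -0.01  0.08]
```

Emit:
play_rows(rows=[{"rx": 0, "ry": 0, "rz": 0, "x": 0, "y": 0.001, "z": 0, "jaw": 1}, {"rx": 0, "ry": 0, "rz": 0, "x": 0, "y": 0.0005, "z": 0, "jaw": 1}, {"rx": 0, "ry": 0, "rz": 0, "x": 0, "y": 0, "z": 0, "jaw": 1}, {"rx": 0, "ry": 0, "rz": 0, "x": 0, "y": 0, "z": 0, "jaw": 1}])

```text
time: 7.35
position: [502.5, 308.9, 55.9]
eef_rot: [-3.142, 0.0, 1.222]
force: [-1.5, 1.5, 1.1]
grip_width: 0.003
grasp_force: 0.4
```

Emit:
play_rows(rows=[{"rx": 0, "ry": 0, "rz": 0, "x": 0, "y": -0.01, "z": 0, "jaw": 1}, {"rx": 0, "ry": 0, "rz": 0, "x": 0, "y": -0.02, "z": 0, "jaw": 1}, {"rx": 0, "ry": 0, "rz": 0, "x": -0.015, "y": -0.02, "z": -0.03, "jaw": 1}, {"rx": 0, "ry": 0, "rz": 0, "x": -0.015, "y": -0.01, "z": -0.04, "jaw": 1}, {"rx": 0, "ry": 0, "rz": 0, "x": 0, "y": 0, "z": -0.04, "jaw": 1}, {"rx": 0, "ry": 0, "rz": 0, "x": 0, "y": 0, "z": -0.04, "jaw": 1}, {"rx": 0, "ry": 0, "rz": 0, "x": 0, "y": 0, "z": 0, "jaw": 1}, {"rx": 0, "ry": 0, "rz": 0, "x": 0, "y": 0, "z": 0, "jaw": 1}])

```text
time: 8.02
position: [436.9, 302.4, 206.1]
eef_rot: [3.139, -0.003, 1.222]
force: [0.4, -0.6, -0.4]
grip_width: 0.001
grasp_force: 0.0
```

```bash
python3 go.py 476 -120 200 70 14; python3 - <<'E'
from plant import manip
import cv2,numpy as np
f=manip.grab_frame("wrist"); np.savez("w4.npz",**f);cv2.imwrite("pics/w4.png",cv2.resize(f["frame"][0:300,260:560],None,fx=2,fy=2,interpolation=cv2.INTER_CUBIC))
E
```

```text
t 8.02 pos [436.9 302.4 206.1] rpy [179.8  -0.2  70. ] F [ 0.4 -0.6 -0.4] w 0.0
per row x,y,z m [-0.0274  0.0129  0.0004] r deg [ 0.01 -0.01  0.  ]
```

View pics/w4.png

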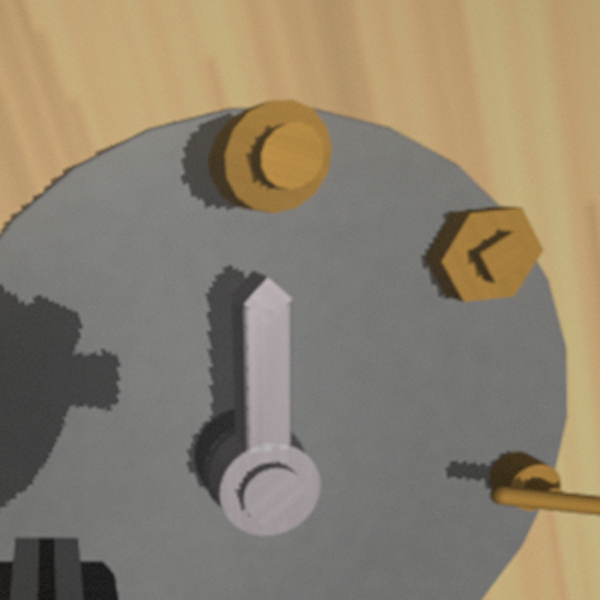

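The boss is at (270,490), the arm end at (267.5,310) and the coupler nub at (295,156) in the 2x crop (x offset 260).

```bash
python3 - <<'E'
from h import *
f=load("w4"); S=lambda u,v:(260+u/2,v/2)
a=lambda p,q:np.degrees(np.arctan2(*(p-q)[1::-1]))
h=ray(f,*S(270,489),62);t=ray(f,*S(268,278),62);e=ray(f,*S(267.7,305),62);c=ray(f,*S(295,156),85);pl=ray(f,*S(491,254),42)
print("hub",h,"arm",a(t,h),a(e,h),"coupler",c,a(c,h),np.hypot(*(c-h)[:2]),"plug",pl,a(pl,h))
b=cloud(f)[145:215,370:412].reshape(-1,3); b=b[(b[:,2]>56)&(b[:,2]<66)];d=cv2.fitLine(b[:,:2].astype(np.float32),2,0,.1,.1).ravel(); print(np.degrees(np.arctan2(d[1],d[0])))
print("cam",-f["R"].T@f["t"])
E
```

```text
hub [509.77531651 239.85405936  62.        ] arm 75.97697020619788 76.13485144952189 coupler [542.11900047 360.05669553  85.        ] 74.9397629319943 124.47806085557474 plug [618.12407639 295.86113429  42.        ] 27.335110554328146
76.259766
cam [464.92350048 380.55500256 332.60866227]
```

Emit:
play_rows(rows=[{"rx": 0, "ry": 0, "rz": 0, "x": -0.0274, "y": 0.0129, "z": 0, "jaw": 1}, {"rx": 0, "ry": 0, "rz": 0, "x": -0.0274, "y": 0.0129, "z": 0, "jaw": 1}, {"rx": 0, "ry": 0, "rz": 0, "x": -0.0274, "y": 0.0129, "z": 0, "jaw": 1}, {"rx": 0, "ry": 0, "rz": 0, "x": -0.0274, "y": 0.0129, "z": 0, "jaw": 1}, {"rx": 0, "ry": 0, "rz": 0, "x": -0.0274, "y": 0.0129, "z": 0, "jaw": 1}, {"rx": 0, "ry": 0, "rz": 0, "x": -0.0274, "y": 0.0129, "z": 0, "jaw": 1}, {"rx": 0, "ry": 0, "rz": 0, "x": -0.0274, "y": 0.0129, "z": 0, "jaw": 1}, {"rx": 0, "ry": 0, "rz": 0, "x": -0.0274, "y": 0.0129, "z": 0, "jaw": 1}])

```text
time: 8.73
position: [457.7, 59.1, 202.7]
eef_rot: [-3.14, 0.001, 1.222]
force: [0.7, 0.1, 0.3]
grip_width: 0.005
grasp_force: 0.0
```

```bash
python3 - <<'E'
from plant import manip
import cv2,numpy as np
f=manip.grab_frame("top"); np.savez("top2.npz",**f);g=manip.grab_frame("scene"); np.savez("scene2.npz",**g)
a=cv2.resize(f["frame"][160:260,155:255],(400,400),interpolation=cv2.INTER_CUBIC);b=cv2.resize(g["frame"][240:340,270:370],(400,400),interpolation=cv2.INTER_CUBIC)
cv2.imwrite("pics/c2.png",np.hstack([a,b]))
E
```

```text
(no output)
```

View pics/c2.png

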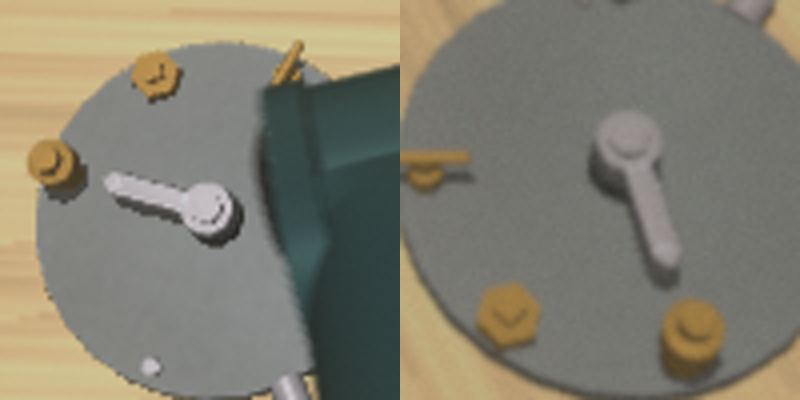

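The top crop (4x, offset 155,160) shows the boss at (209,210), tip at (106,183) and nub at (46,160). The scene crop (4x, offset 270,240) shows the boss at (229,140), tip at (273,262) and nub at (295,324). The arm points very nearly at the coupler.

```bash
python3 - <<'E'
from h import *
a=lambda p,q:np.degrees(np.arctan2(*(p-q)[1::-1]))
for n,o,B,T,C,PL in(("top2",(155,160),(209,210),(106,183),(46,160),(157,75)),("scene2",(270,240),(229,140),(273,262),(295,324),(110,314))):
    f=load(n); r=lambda p,z:ray(f,o[0]+p[0]/4,o[1]+p[1]/4,z)
    h,t,c,p=r(B,62),r(T,62),r(C,85),r(PL,42)
    print(n,h.round(1),"arm",a(t,h),np.hypot(*(t-h)[:2]),"coup",c.round(1),a(c,h),"plug",a(p,h))
    P=cloud(f); m=P[(P[...,2]>54)&(P[...,2]<72)]; m=m[(np.hypot(m[:,0]-507.5,m[:,1]-240)<82)&(np.hypot(m[:,0]-507.5,m[:,1]-240)>26)]
    k=m[:,:2]-[507.5,240]; k=k[abs(np.degrees(np.arctan2(k[:,1],k[:,0]))-75)<20]
    d=cv2.fitLine(k.astype(np.float32),2,0,.1,.1).ravel();print(" depth arm",len(k),np.degrees(np.arctan2(d[1],d[0])),a(np.r_[k.mean(0),0],np.zeros(3)))
E
```

```text
top2 [506.5 235.2  62. ] arm 76.87688627311135 82.94105184207571 coup [537.6 356.7  85. ] 75.63672754175242 plug 24.996071692778358
 depth arm 104 75.391174 74.35151356880786
scene2 [506.9 240.   62. ] arm 76.95089007624458 81.44078763906165 coup [541.7 362.9  85. ] 74.1856718663913 plug 26.368077405463925
 depth arm 169 75.29784 74.87642312514718
```

All three views put the arm about 1.2–2.7° anticlockwise of the coupler, so I'll give it one more nudge of about 1.7 mm.

Emit:
play_rows(rows=[{"rx": 0, "ry": 0, "rz": 0, "x": 0.0274, "y": -0.0129, "z": 0, "jaw": 1}, {"rx": 0, "ry": 0, "rz": 0, "x": 0.0274, "y": -0.0129, "z": 0, "jaw": 1}, {"rx": 0, "ry": 0, "rz": 0, "x": 0.0274, "y": -0.0129, "z": 0, "jaw": 1}, {"rx": 0, "ry": 0, "rz": 0, "x": 0.0274, "y": -0.0129, "z": 0, "jaw": 1}, {"rx": 0, "ry": 0, "rz": 0, "x": 0.0274, "y": -0.0129, "z": 0, "jaw": 1}, {"rx": 0, "ry": 0, "rz": 0, "x": 0.0274, "y": -0.0129, "z": 0, "jaw": 1}, {"rx": 0, "ry": 0, "rz": 0, "x": 0.0274, "y": -0.0129, "z": 0, "jaw": 1}, {"rx": 0, "ry": 0, "rz": 0, "x": 0.0274, "y": -0.0129, "z": 0, "jaw": 1}])

```text
time: 9.5
position: [435.3, 303.3, 202.6]
eef_rot: [-3.14, 0.002, 1.222]
force: [0.2, 0.4, 0.7]
grip_width: -0.001
grasp_force: 0.0
```

```bash
python3 go.py 476 318 56 70 6
```

```text
t 9.5 pos [435.3 303.3 202.6] rpy [-1.799e+02  1.000e-01  7.000e+01] F [0.2 0.4 0.7] w -0.0
per row x,y,z m [0.0046 0.0056 0.0244] r deg [-0.01  0.02  0.01]
```

Emit:
play_rows(rows=[{"rx": 0, "ry": 0, "rz": 0, "x": 0.0046, "y": 0.0056, "z": 0.0244, "jaw": 1}, {"rx": 0, "ry": 0, "rz": 0, "x": 0.0046, "y": 0.0056, "z": 0.0244, "jaw": 1}, {"rx": 0, "ry": 0, "rz": 0, "x": 0.0046, "y": 0.0056, "z": 0.0244, "jaw": 1}, {"rx": 0, "ry": 0, "rz": 0, "x": 0.0046, "y": 0.0056, "z": 0.0244, "jaw": 1}, {"rx": 0, "ry": 0, "rz": 0, "x": 0.0046, "y": 0.0056, "z": 0.0244, "jaw": 1}, {"rx": 0, "ry": 0, "rz": 0, "x": 0.0046, "y": 0.0056, "z": 0.0244, "jaw": 1}, {"rx": 0, "ry": 0, "rz": 0, "x": 0, "y": 0, "z": 0, "jaw": 1}, {"rx": 0, "ry": 0, "rz": 0, "x": 0, "y": 0, "z": 0, "jaw": 1}])

```text
time: 10.17
position: [476.1, 316.1, 56.0]
eef_rot: [-3.139, 0.003, 1.223]
force: [-0.8, -0.1, 0.0]
grip_width: -0.002
grasp_force: 0.0
```

```bash
python3 go.py 502.0 309.1 56 70 6
```

```text
t 10.17 pos [476.1 316.1  56. ] rpy [-179.8    0.2   70. ] F [-0.8 -0.1  0. ] w -0.0
per row x,y,z m [ 0.0004  0.0045 -0.    ] r deg [-0.03  0.03  0.01]
```

Emit:
play_rows(rows=[{"rx": 0, "ry": 0, "rz": 0, "x": 0.0004, "y": 0.0045, "z": 0, "jaw": 1}, {"rx": 0, "ry": 0, "rz": 0, "x": 0.0004, "y": 0.0045, "z": 0, "jaw": 1}, {"rx": 0, "ry": 0, "rz": 0, "x": 0.0004, "y": 0.0045, "z": 0, "jaw": 1}, {"rx": 0, "ry": 0, "rz": 0, "x": 0.0004, "y": 0.0045, "z": 0, "jaw": 1}, {"rx": 0, "ry": 0, "rz": 0, "x": 0.0004, "y": 0.0045, "z": 0, "jaw": 1}, {"rx": 0, "ry": 0, "rz": 0, "x": 0.0004, "y": 0.004, "z": 0, "jaw": 1}, {"rx": 0, "ry": 0, "rz": 0, "x": 0, "y": 0, "z": 0, "jaw": 1}, {"rx": 0, "ry": 0, "rz": 0, "x": 0, "y": 0, "z": 0, "jaw": 1}])

```text
time: 10.83
position: [503.6, 309.3, 57.6]
eef_rot: [-3.142, -0.0, 1.222]
force: [-0.3, 0.7, -0.0]
grip_width: 0.002
grasp_force: 0.0
```

```bash
python3 go.py 504.1 308.3 56 70 2
```

```text
t 10.83 pos [503.6 309.3  57.6] rpy [-180.   -0.   70.] F [-0.3  0.7 -0. ] w 0.0
per row x,y,z m [-0.0004  0.0004  0.0008] r deg [-0. -0. -0.]
```

Emit:
play_rows(rows=[{"rx": 0, "ry": 0, "rz": 0, "x": 0, "y": 0.0008, "z": 0, "jaw": 1}, {"rx": 0, "ry": 0, "rz": 0, "x": 0, "y": 0, "z": 0, "jaw": 1}, {"rx": 0, "ry": 0, "rz": 0, "x": 0, "y": 0, "z": 0, "jaw": 1}, {"rx": 0, "ry": 0, "rz": 0, "x": 0, "y": 0, "z": 0, "jaw": 1}])

```text
time: 11.17
position: [504.1, 309.2, 57.6]
eef_rot: [-3.141, 0.0, 1.222]
force: [-0.6, 1.1, -0.2]
grip_width: -0.002
grasp_force: 0.0
```

Emit:
play_rows(rows=[{"rx": 0, "ry": 0, "rz": 0, "x": 0, "y": -0.01, "z": 0, "jaw": 1}, {"rx": 0, "ry": 0, "rz": 0, "x": 0, "y": -0.02, "z": 0, "jaw": 1}, {"rx": 0, "ry": 0, "rz": 0, "x": -0.015, "y": -0.02, "z": -0.03, "jaw": 1}, {"rx": 0, "ry": 0, "rz": 0, "x": -0.015, "y": -0.01, "z": -0.04, "jaw": 1}, {"rx": 0, "ry": 0, "rz": 0, "x": 0, "y": 0, "z": -0.04, "jaw": 1}, {"rx": 0, "ry": 0, "rz": 0, "x": 0, "y": 0, "z": -0.04, "jaw": 1}, {"rx": 0, "ry": 0, "rz": 0, "x": 0, "y": 0, "z": 0, "jaw": 1}, {"rx": 0, "ry": 0, "rz": 0, "x": 0, "y": 0, "z": 0, "jaw": 1}])

```text
time: 11.83
position: [438.4, 302.8, 207.8]
eef_rot: [3.139, -0.003, 1.222]
force: [-0.3, -0.5, 0.1]
grip_width: -0.006
grasp_force: 0.0
```

```bash
python3 go.py 476 -120 200 70 14; python3 - <<'E'
from plant import manip
import cv2,numpy as np
f=manip.grab_frame("wrist"); np.savez("w5.npz",**f);cv2.imwrite("pics/w5.png",cv2.resize(f["frame"][0:300,260:560],None,fx=2,fy=2,interpolation=cv2.INTER_CUBIC))
E
```

```text
t 11.83 pos [438.4 302.8 207.8] rpy [179.8  -0.2  70. ] F [-0.3 -0.5  0.1] w -0.01
per row x,y,z m [-0.0275  0.0128  0.0005] r deg [ 0.01 -0.01  0.  ]
```

View pics/w5.png

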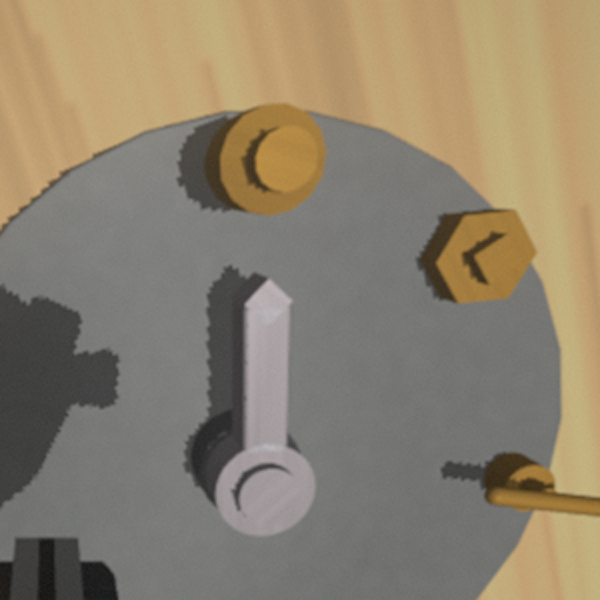

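The boss is now at (265.5,490), the tip at (268.5,280), the nub at (290,159) and the plug at (487,256), so the arm looks aligned. I'll check it numerically, fitting the known selector layout with a small camera correction.

```bash
python3 - <<'E'
from h import *
from scipy.optimize import least_squares
from scipy.spatial.transform import Rotation as R
a=lambda p,q:np.degrees(np.arctan2(*(p-q)[1::-1]))
for n,o,s,B,T,C,PL in(("w4",(260,0),2,(270,489),(268,278),(295,156),(491,254)),("w5",(260,0),2,(265.5,490),(268.5,280),(290,159),(487,256)),("top2",(155,160),4,(209,210),(106,183),(46,160),(157,75)),("scene2",(270,240),4,(229,140),(273,262),(295,324),(110,314))):
    f=load(n); px=[np.array(o)+np.array(p)/s for p in(B,T,C,PL)]
    h,t,c=ray(f,*px[0],62),ray(f,*px[1],62),ray(f,*px[2],85)
    def res(p):
        x,y,th,al=p[:4]; g=dict(f); g["R"]=R.from_rotvec(p[4:7]/100).as_matrix()@f["R"]
        g["t"]=g["R"]@f["R"].T@f["t"]  # turn about the camera
        pt=lambda r,b,z:[x+r*np.cos(b),y+r*np.sin(b),z]
        X=[pt(0,0,62),pt(84,al,62),pt(125,th,85),pt(125,th-.87,42)]
        return np.r_[np.ravel([proj(g,q)-w for q,w in zip(X,px)]),p[4:7]/1.]
    q=least_squares(res,[508,240,1.3,1.3,0,0,0]).x
    print(n,"raw arm-coupler",round(a(t,h)-a(c,h),2),"fit",q[:2].round(1),np.degrees(q[2:4]).round(2),"diff",round(np.degrees(q[3]-q[2]),2),"camrot",q[4:].round(2))
b=cloud(load("w5"))[145:215,370:412].reshape(-1,3); b=b[(b[:,2]>56)&(b[:,2]<66)];d=cv2.fitLine(b[:,:2].astype(np.float32),2,0,.1,.1).ravel(); print(np.degrees(np.arctan2(d[1],d[0])))
E
```

```text
w4 raw arm-coupler 1.04 fit [517.4 236.9] [75.45 75.81] diff 0.36 camrot [-0.14 -2.67 -0.89]
w5 raw arm-coupler -0.19 fit [516.6 237.1] [75.39 74.58] diff -0.81 camrot [-0.1  -2.35 -0.79]
top2 raw arm-coupler 1.24 fit [506.1 235.7] [74.93 76.04] diff 1.11 camrot [-0.08  0.05 -0.01]
scene2 raw arm-coupler 2.77 fit [511.4 241.9] [75.69 77.83] diff 2.15 camrot [ 0.22  0.13 -0.09]
74.66262
```

The arm is aligned to within about 0.5°. On to the valve.

Emit:
play_rows(rows=[{"rx": 0, "ry": 0, "rz": 0, "x": -0.0275, "y": 0.0132, "z": 0, "jaw": 1}, {"rx": 0, "ry": 0, "rz": 0, "x": -0.0275, "y": 0.0132, "z": 0, "jaw": 1}, {"rx": 0, "ry": 0, "rz": 0, "x": -0.0275, "y": 0.0132, "z": 0, "jaw": 1}, {"rx": 0, "ry": 0, "rz": 0, "x": -0.0275, "y": 0.0132, "z": 0, "jaw": 1}, {"rx": 0, "ry": 0, "rz": 0, "x": -0.0275, "y": 0.0132, "z": 0, "jaw": 1}, {"rx": 0, "ry": 0, "rz": 0, "x": -0.0275, "y": 0.0132, "z": 0, "jaw": 1}, {"rx": 0, "ry": 0, "rz": 0, "x": -0.0275, "y": 0.0132, "z": 0, "jaw": 1}])

```text
time: 12.47
position: [458.3, 88.2, 204.3]
eef_rot: [-3.14, 0.001, 1.222]
force: [-0.4, 0.6, 0.3]
grip_width: 0.001
grasp_force: 0.0
```

Emit:
play_rows(rows=[{"rx": 0, "ry": 0, "rz": 0, "x": -0.0275, "y": 0.0132, "z": 0, "jaw": 1}, {"rx": 0, "ry": 0, "rz": 0, "x": -0.0275, "y": 0.0132, "z": 0, "jaw": 1}, {"rx": 0, "ry": 0, "rz": 0, "x": -0.0275, "y": 0.0132, "z": 0, "jaw": 1}, {"rx": 0, "ry": 0, "rz": 0, "x": -0.0275, "y": 0.0132, "z": 0, "jaw": 1}, {"rx": 0, "ry": 0, "rz": 0, "x": -0.0275, "y": 0.0132, "z": 0, "jaw": 1}, {"rx": 0, "ry": 0, "rz": 0, "x": -0.0275, "y": 0.0132, "z": 0, "jaw": 1}, {"rx": 0, "ry": 0, "rz": 0, "x": -0.0275, "y": 0.0132, "z": 0, "jaw": 1}, {"rx": 0, "ry": 0, "rz": 0, "x": 0, "y": 0, "z": 0, "jaw": 1}])

```text
time: 13.13
position: [479.4, -128.2, 204.0]
eef_rot: [-3.14, 0.002, 1.216]
force: [0.5, -0.1, 0.2]
grip_width: -0.0
grasp_force: 0.0
```

```bash
python3 go.py 487 -130 81 69.5 6; python3 - <<'E'
from plant import manip
from h import *
f=manip.grab_frame("top"); np.savez("top3.npz",**f)
a=lambda p,q:np.degrees(np.arctan2(*(p-q)[1::-1]))
# arm tip region: bright pixels near arm
im=f["frame"].astype(int)
P=cloud(f);d=P[...,:2]-[507,238];r=np.hypot(d[...,0],d[...,1]);m=(im.min(2)>150)&(r<84)
v,u=np.nonzero(m);Q=np.array([ray(f,x,y,62)[:2] for x,y in zip(u,v)]);h=np.array([506.5,236.]);k=Q-h;rr=np.hypot(*k.T);k=k[rr>35];print(len(k),np.degrees(np.arctan2(k[:,1].mean(),k[:,0].mean())))
E
```

```text
t 13.13 pos [ 479.4 -128.2  204. ] rpy [-1.799e+02  1.000e-01  6.970e+01] F [ 0.5 -0.1  0.2] w -0.0
per row x,y,z m [0.0002 0.0013 0.0205] r deg [-0.02  0.02  0.03]
81 72.4359009265246
```

```bash
python3 - <<'E'
from plant import manip
from h import *
np.savez("scene3.npz",**manip.grab_frame("scene"))
H=np.array([507,239.5])
for n in("top2","top3","scene2","scene3"):
    f=load(n); im=cv2.resize(f["frame"],None,fx=4,fy=4,interpolation=cv2.INTER_CUBIC)
    ring=[]; 
    # profile: brightness along circles at z=62 about boss centre found by bright centroid r<22
    def at(X):
        u,v=proj(f,X); return im[int(round((v+.5)*4-.5)),int(round((u+.5)*4-.5))].astype(int).min()
    h=H.copy()
    for _ in range(8):
        g=[(h+[x,y],at([*(h+[x,y]),62])) for x in range(-24,25) for y in range(-24,25) if x*x+y*y<576 and (x*.26+y*.97)<8]
        # balance using half away from the arm is biased; use edges instead
        break
    out=[]
    for r in range(34,76,3):
        th=np.radians(np.arange(50,100,.25)); w=np.array([at([h[0]+r*np.cos(t),h[1]+r*np.sin(t),62]) for t in th])
        m=w>(w.max()+np.median(w))/2; out.append(h+r*np.array([np.cos(th[m].mean()),np.sin(th[m].mean())]))
    out=np.array(out,np.float32); d=cv2.fitLine(out,2,0,.1,.1).ravel(); d=d*np.sign(d[1])
    nrm=np.array([-d[1],d[0]]); off=(abs(d[0])*0+ (out.mean(0)-h)@nrm)
    c,_=circ(f,(160,180,190,212),85,(81,90)) if "top" in n else circ(f,(330,360,310,340),85,(80,92))
    p0=out.mean(0); dc=np.linalg.norm(c[:2]-p0); print(n,"line dir",np.degrees(np.arctan2(d[1],d[0])).round(2),"offset@hub",round(off,2),"coupler",c[:2].round(1),"coupler lateral from arm line mm",round((c[:2]-p0)@nrm,2))
E
```

```text
top2 line dir 76.66 offset@hub -3.09 coupler [540.6 358.9] coupler lateral from arm line mm -2.0
top3 line dir 74.94 offset@hub -2.84 coupler [541.  359.3] coupler lateral from arm line mm 1.12
scene2 line dir 75.89 offset@hub -0.59 coupler [539.9 360.9] coupler lateral from arm line mm -1.67
scene3 line dir 75.18 offset@hub -1.34 coupler [540.  360.8] coupler lateral from arm line mm 0.51
```

The arm line passes within about 1 mm of the coupler axis in both views. Now the lever.

Emit:
play_rows(rows=[{"rx": 0, "ry": 0, "rz": 0, "x": 0.0002, "y": 0.0013, "z": 0.0205, "jaw": 1}, {"rx": 0, "ry": 0, "rz": 0, "x": 0.0002, "y": 0.0013, "z": 0.0205, "jaw": 1}, {"rx": 0, "ry": 0, "rz": 0, "x": 0.0002, "y": 0.0013, "z": 0.0205, "jaw": 1}, {"rx": 0, "ry": 0, "rz": 0, "x": 0.0002, "y": 0.0013, "z": 0.0205, "jaw": 1}, {"rx": 0, "ry": 0, "rz": 0, "x": 0.0002, "y": 0.0013, "z": 0.0205, "jaw": 1}, {"rx": 0, "ry": 0, "rz": 0, "x": 0.0002, "y": 0.0013, "z": 0.0205, "jaw": 1}, {"rx": 0, "ry": 0, "rz": 0, "x": 0, "y": 0, "z": 0, "jaw": 1}, {"rx": 0, "ry": 0, "rz": 0, "x": 0, "y": 0, "z": 0, "jaw": 1}])

```text
time: 13.9
position: [487.3, -123.1, 81.8]
eef_rot: [-3.139, -0.0, 1.223]
force: [0.1, 0.5, 0.7]
grip_width: 0.001
grasp_force: 0.0
```

```bash
python3 - <<'E'
import numpy as np,subprocess
from plant import manip
p=np.array([494.6,-224]);o=manip.get_obs();d=o["position"][:2]-p;y=o["eef_rot"][2]
u=np.array([np.cos(y),np.sin(y)]);n=np.array([-u[1],u[0]]);print("along",d@u,"n",d@n)
y2=np.radians(15);u=np.array([np.cos(y2),np.sin(y2)]);n=np.array([-u[1],u[0]]);t=p+84*u+26*n;print(t)
subprocess.run(["python3","go.py",str(t[0]),str(t[1]),"81","15","16"])
E
```

```text
t 13.9 pos [ 487.3 -123.1   81.8] rpy [-179.8   -0.    70.1] F [0.1 0.5 0.7] w 0.0
per row x,y,z m [0.0014 0.0062 0.    ] r deg [-0.01  0.    3.44]
along 92.35378221590402 n 41.24789250893188
[ 569.00847424 -177.14512873]
```

Emit:
play_rows(rows=[{"rx": 0, "ry": 0, "rz": 3.44, "x": 0.0014, "y": 0.0062, "z": 0, "jaw": 1}, {"rx": 0, "ry": 0, "rz": 3.44, "x": 0.0014, "y": 0.0062, "z": 0, "jaw": 1}, {"rx": 0, "ry": 0, "rz": 3.44, "x": 0.0014, "y": 0.0062, "z": 0, "jaw": 1}, {"rx": 0, "ry": 0, "rz": 3.44, "x": 0.0014, "y": 0.0062, "z": 0, "jaw": 1}, {"rx": 0, "ry": 0, "rz": 3.44, "x": 0.0014, "y": 0.0062, "z": 0, "jaw": 1}, {"rx": 0, "ry": 0, "rz": 3.44, "x": 0.0014, "y": 0.0062, "z": 0, "jaw": 1}, {"rx": 0, "ry": 0, "rz": 3.44, "x": 0.0014, "y": 0.0062, "z": 0, "jaw": 1}, {"rx": 0, "ry": 0, "rz": 3.44, "x": 0.0014, "y": 0.0062, "z": 0, "jaw": 1}])

```text
time: 14.57
position: [536.2, -139.9, 84.0]
eef_rot: [-3.141, -0.001, 0.74]
force: [-1.1, 3.3, 0.0]
grip_width: -0.003
grasp_force: 1.4
```

```bash
python3 go.py 569 -177 81 15 8
```

```text
t 14.57 pos [ 536.2 -139.9   84. ] rpy [-1.80e+02 -1.00e-01  4.24e+01] F [-1.1  3.3  0. ] w -0.0
per row x,y,z m [0.0012 0.0061 0.0004] r deg [-0.   -0.01  3.42]
```

Contact is made and the force is as expected.

Emit:
play_rows(rows=[{"rx": 0, "ry": 0, "rz": 3.42, "x": 0.0012, "y": 0.0061, "z": 0.0003, "jaw": 1}, {"rx": 0, "ry": 0, "rz": 3.42, "x": 0.0012, "y": 0.0061, "z": 0.0003, "jaw": 1}, {"rx": 0, "ry": 0, "rz": 3.42, "x": 0.0012, "y": 0.0061, "z": 0.0003, "jaw": 1}, {"rx": 0, "ry": 0, "rz": 3.42, "x": 0.0012, "y": 0.0061, "z": 0.0003, "jaw": 1}, {"rx": 0, "ry": 0, "rz": 3.42, "x": 0.0012, "y": 0.0061, "z": 0.0003, "jaw": 1}, {"rx": 0, "ry": 0, "rz": 3.42, "x": 0.0012, "y": 0.0061, "z": 0.0003, "jaw": 1}, {"rx": 0, "ry": 0, "rz": 3.42, "x": 0.0012, "y": 0.0061, "z": 0.0003, "jaw": 1}, {"rx": 0, "ry": 0, "rz": 3.42, "x": 0.0012, "y": 0.0061, "z": 0.0003, "jaw": 1}])

```text
time: 15.23
position: [569.4, -176.7, 81.8]
eef_rot: [-3.141, -0.002, 0.263]
force: [0.4, 3.6, 1.7]
grip_width: -0.001
grasp_force: 1.5
```

```bash
python3 - <<'E'
import numpy as np,subprocess
p=np.array([494.6,-224])
y2=np.radians(-12);u=np.array([np.cos(y2),np.sin(y2)]);n=np.array([-u[1],u[0]]);t=p+84*u+26*n;print(t)
subprocess.run(["python3","go.py",str(t[0]),str(t[1]),"81","-12","8"])
E
```

```text
t 15.23 pos [ 569.4 -176.7   81.8] rpy [-1.8e+02 -1.0e-01  1.5e+01] F [0.4 3.6 1.7] w -0.0
per row x,y,z m [0.0013 0.005  0.0001] r deg [-0.01 -0.01  3.38]
[ 582.17010242 -216.03274441]
```

Emit:
play_rows(rows=[{"rx": 0, "ry": 0, "rz": 3.38, "x": 0.0013, "y": 0.005, "z": 0.0001, "jaw": 1}, {"rx": 0, "ry": 0, "rz": 3.38, "x": 0.0013, "y": 0.005, "z": 0.0001, "jaw": 1}, {"rx": 0, "ry": 0, "rz": 3.38, "x": 0.0013, "y": 0.005, "z": 0.0001, "jaw": 1}, {"rx": 0, "ry": 0, "rz": 3.38, "x": 0.0013, "y": 0.005, "z": 0.0001, "jaw": 1}, {"rx": 0, "ry": 0, "rz": 3.38, "x": 0.0013, "y": 0.005, "z": 0.0001, "jaw": 1}, {"rx": 0, "ry": 0, "rz": 3.38, "x": 0.0013, "y": 0.005, "z": 0.0001, "jaw": 1}, {"rx": 0, "ry": 0, "rz": 3.38, "x": 0.0013, "y": 0.005, "z": 0.0001, "jaw": 1}, {"rx": 0, "ry": 0, "rz": 3.38, "x": 0.0013, "y": 0.005, "z": 0.0001, "jaw": 1}])

```text
time: 15.9
position: [582.1, -215.7, 81.1]
eef_rot: [-3.14, -0.002, -0.209]
force: [2.1, 3.1, 1.3]
grip_width: 0.001
grasp_force: 1.4
```

Emit:
play_rows(rows=[{"rx": 0, "ry": 0, "rz": 1, "x": 0, "y": 0.0015, "z": 0, "jaw": 1}, {"rx": 0, "ry": 0, "rz": 1, "x": 0, "y": 0.0015, "z": 0, "jaw": 1}, {"rx": 0, "ry": 0, "rz": 0, "x": 0, "y": 0, "z": 0, "jaw": 1}])

```text
time: 16.15
position: [580.6, -219.4, 80.1]
eef_rot: [-3.141, -0.001, -0.242]
force: [1.6, 2.4, 1.5]
grip_width: -0.002
grasp_force: 1.2
```

Push in small steps until the stop shows as a force rise.

Emit:
play_rows(rows=[{"rx": 0, "ry": 0, "rz": 0, "x": 0, "y": 0.001, "z": 0, "jaw": 1}, {"rx": 0, "ry": 0, "rz": 0, "x": 0, "y": 0.001, "z": 0, "jaw": 1}, {"rx": 0, "ry": 0, "rz": 0, "x": 0, "y": 0, "z": 0, "jaw": 1}])

```text
time: 16.4
position: [579.8, -221.8, 79.5]
eef_rot: [-3.141, -0.0, -0.242]
force: [0.9, 2.2, 2.0]
grip_width: -0.002
grasp_force: 1.4
```

Emit:
play_rows(rows=[{"rx": 0, "ry": 0, "rz": 0, "x": 0, "y": 0.001, "z": 0, "jaw": 1}, {"rx": 0, "ry": 0, "rz": 0, "x": 0, "y": 0.001, "z": 0, "jaw": 1}, {"rx": 0, "ry": 0, "rz": 0, "x": 0, "y": 0, "z": 0, "jaw": 1}])

```text
time: 16.65
position: [579.6, -222.5, 79.4]
eef_rot: [-3.14, 0.0, -0.242]
force: [2.2, 8.9, 4.3]
grip_width: -0.001
grasp_force: 4.5
```

Emit:
play_rows(rows=[{"rx": 0, "ry": 0, "rz": 0, "x": 0, "y": 0.001, "z": 0, "jaw": 1}, {"rx": 0, "ry": 0, "rz": 0, "x": 0, "y": 0, "z": 0, "jaw": 1}, {"rx": 0, "ry": 0, "rz": 0, "x": 0, "y": 0, "z": 0, "jaw": 1}])

```text
time: 16.9
position: [579.6, -222.6, 79.4]
eef_rot: [-3.139, 0.0, -0.241]
force: [2.6, 12.9, 5.1]
grip_width: 0.001
grasp_force: 6.6
```

The force rises with no motion, so the lever is at its hard stop. Retreating sideways, then up and away.

Emit:
play_rows(rows=[{"rx": 0, "ry": 0, "rz": 0, "x": 0, "y": -0.01, "z": 0, "jaw": 1}, {"rx": 0, "ry": 0, "rz": 0, "x": 0, "y": -0.02, "z": 0, "jaw": 1}, {"rx": 0, "ry": 0, "rz": 0, "x": 0, "y": -0.02, "z": -0.02, "jaw": 1}, {"rx": 0, "ry": 0, "rz": 0, "x": 0, "y": -0.01, "z": -0.035, "jaw": 1}, {"rx": 0, "ry": 0, "rz": 0, "x": 0, "y": 0, "z": -0.035, "jaw": 1}, {"rx": 0, "ry": 0, "rz": 0, "x": 0, "y": 0, "z": -0.035, "jaw": 1}, {"rx": 0, "ry": 0, "rz": 0, "x": 0, "y": 0, "z": -0.02, "jaw": 1}, {"rx": 0, "ry": 0, "rz": 0, "x": 0, "y": 0, "z": 0, "jaw": 1}])

```text
time: 17.57
position: [594.9, -167.1, 229.0]
eef_rot: [3.141, -0.006, -0.243]
force: [0.7, -1.1, 1.1]
grip_width: -0.006
grasp_force: 0.0
```

Emit:
play_rows(rows=[{"rx": 0, "ry": 0, "rz": 0, "x": -0.035, "y": -0.02, "z": 0, "jaw": 1}, {"rx": 0, "ry": 0, "rz": 0, "x": -0.035, "y": -0.02, "z": 0, "jaw": 1}, {"rx": 0, "ry": 0, "rz": 0, "x": -0.035, "y": -0.02, "z": 0, "jaw": 1}, {"rx": 0, "ry": 0, "rz": 0, "x": -0.02, "y": -0.02, "z": 0, "jaw": 1}, {"rx": 0, "ry": 0, "rz": 0, "x": 0, "y": 0, "z": 0, "jaw": 1}, {"rx": 0, "ry": 0, "rz": 0, "x": 0, "y": 0, "z": 0, "jaw": 1}])

```text
time: 18.07
position: [490.7, -57.7, 224.2]
eef_rot: [-3.142, 0.0, -0.241]
force: [-0.1, 0.4, 0.2]
grip_width: 0.002
grasp_force: 0.0
```

```bash
python3 - <<'E'
from plant import manip
from h import *
print(manip.get_obs()["position"])
f0=load("top0");f=manip.grab_frame("top");g=manip.grab_frame("scene"); np.savez("top4.npz",**f);np.savez("scene4.npz",**g)
for k,q,s in(("top",f,load("top0")),("scene",g,load("scene0"))):
    P=cloud(q); m=(P[...,2]>68)&(P[...,2]<90)&(np.hypot(P[...,0]-494.6,P[...,1]+224)<122)
    b=P[m][:,:2]; 
    if len(b)>20:
        d=cv2.fitLine(b.astype(np.float32),2,0,.1,.1).ravel();print(k,"lever",len(b),b.mean(0).round(1),np.degrees(np.arctan(d[1]/d[0])))
    P0=cloud(s); m=(P0[...,2]>25)&(P0[...,2]<60)&(abs(P0[...,0]-494)<130)&(abs(P0[...,1]+222)<70)
    d=cv2.fitLine(P0[m][:,:2].astype(np.float32),2,0,.1,.1).ravel();print("  pipe",np.degrees(np.arctan(d[1]/d[0])))
# arm tip vs. coupler unchanged between top3/top4 and scene3/scene4
for a,b,(u0,u1,v0,v1) in((load("top3")["frame"],f["frame"],(160,222,190,235)),(load("scene3")["frame"],g["frame"],(300,370,250,345)),(load("top0")["frame"],f["frame"],(268,298,155,285))):
    print("diff",np.abs(a[v0:v1,u0:u1].astype(int)-b[v0:v1,u0:u1]).mean())
E
```

```text
[490.69014051 -57.73332621 224.23502659]
top lever 266 [ 547.3 -236.9] -14.56253
  pipe -14.841157
scene lever 299 [ 547.5 -234.4] -14.538605
  pipe -14.862136
diff 1.2724014336917562
diff 1.8362907268170425
diff 65.14461538461538
```

```bash
python3 -c "
from plant import manip
print(manip.close_job())"
```

```text
the job is handed in; nothing more can be done
None
```

The job is handed in: the selector arm points at the tall coupler to within about 0.5°, the supply lever was then pushed to its hard stop in line with the pipe, and the robot is clear. The result was not reported back to me.

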